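# Find the hidden push catch of the fastener drawer

### The arm

A 7-joint arm with a two-finger parallel gripper is mounted at the origin on the work surface. World frame = base frame: x ahead of the robot, y to its left, z up, the work surface at z = 0. Lengths are in m, angles in rad, forces in N, time in s.
With the tool pointing down it reaches from about 0.425 to 0.95 m from the base axis. Payload 4.7 kg.
Tool frame: the origin (TCP) lies at the very end of the fingers, on their centre line; the grasp point (between the pads) lies 19 mm behind it (arm.tcp_to_grasp is the distance from the TCP to the grasp point, in m); z points along the fingers, y is the direction in which the jaws open and shut (so a half turn about z gives the same grasp; the last joint's range is limited). The gripper opens to 85 mm and grips with 20 to 120 N. Pads are 22 mm wide; open, the fingers measure 114 mm over their backs; the gripper's body (76 mm by 85 mm) begins 54 mm behind the grasp point. The pads swing forward as they close: fully open they stand 13 mm farther back than shut.
Start: joints at [1.21, 0.469, -0.049, 1.532, 0.024, 1.141, -0.082], TCP at [0.22, -0.638, 0.231] pointing down, gripper open.
Joint ranges: [-2.59, 2.59], [-0.33, 1.99], [-1.39, 1.29], [0.1, 2.45], [-1.04, 4.18], [0.21, 1.99], [-2.66, 2.66]. Speed limits (rad/s): [2.57, 2.57, 3.14, 3.14, 3.14, 3.14, 3.14].

### API

Orientations are given as a 3x3 rotation matrix whose columns are the frame's x, y, z axes.
In Python, from station import arm gives the robot as it stands. Calls block until the motion is done:
- arm.goto(position, orientation): joint-space move of the TCP to a pose.
- arm.movel(position, ori=None, feed=0.15, until_force=None): straight line of the TCP; ori=None keeps the orientation; feed is the mean speed in m/s. With until_force (N) it stops when the force on the tool has changed by that much, and returns True; else False.
- arm.movej(angles): joint-space move.
- arm.gripper_open() and arm.grab(squeeze=None): open the fingers fully, or close them until they stop; squeeze is the grip in N (None keeps the last).
- arm.wait(seconds).
- arm.inverse_kinematics(position, orientation): joint angles nearest the present ones, or None.
- arm.observe(): the state.
- arm.read_camera(name): name is "scene" or "side" or "wrist"; returns a dict with "frame" (480x640x3 uint8, blue, green, red), "range_z" (480x640 float32, m along the optical axis (not along the pixel's ray), 0 where there is no reading), "intrinsics" (3x3 intrinsics, pixels), "R" (3x3) and "t" (3): a world point X has camera coordinates R X + t. Camera axes: x right, y down, z forward; pixel columns grow to the right and rows downward; lengths in m; the calibration is good to about 2 mm. A picture is of the moment at which its call begins.
A pose or a line that the arm cannot do raises arm.MotionError and nothing moves.
- arm.job_done(): hands the job in, once; it reports no verdict.
The state is a dict: "time": time; "qpos": joint angles; "joint_velocities": joint speeds; "tau": joint torques, N m; "eef_pos": TCP position; "tool_rot": TCP orientation; "ft_force": force on the tool from outside, world axes, zero at the start; "ft_torque": the same for the moment, N m; "width": finger opening in m.
Only numpy, scipy, OpenCV 4.12 (cv2) and the standard library are available. Lean on these libraries where they do the work, as an engineer would, in place of code of your own. Each camera call takes 0.05 s, during which the arm holds its last target.

### The job

The fastener cabinet's handleless drawer, on the far side facing the customer, is held by a hidden push catch: one of the four identical plates set into the cabinet's top, the other three being fixed blanks. Feel across the plates with the fingertips, pressing gently, until you find the one that gives, push it so that the drawer springs open, then draw back. Pick nothing up, and leave the cartons and the jar where they stand.

Things in the scene. Friction and masses are not known exactly. Their poses are not given: they have to be found in the camera images.
- cabinet: Grey steel cabinet, fixed to the bench, 260 mm deep (x) by 330 mm wide (y) by 130 mm high; origin at the centre of its underside, z up. Its own +x side, away from the robot, holds a green drawer that opens to +x. The drawer cannot be pulled open
- deck (a point): Centre of the cabinet's flat level top, 130 mm above the bench. In a row along y at x = -60 mm (the side nearest the robot) it has four 57 mm square openings, at y = -111, -37, +37 and +111 mm, each filled by a 53 mm square grey plate lying level, its top 2 mm below the deck. Three plates are rigid; one, in a different place from start to start, is the catch. Deck and frame are rigid
- place1 (a point): Centre of the top face of the plate at y = -111 mm (128 mm above the bench), unpressed. The plates look alike. Whichever is the catch starts to move at about 3 N and goes straight down, 6 mm at most at about 5 N; once it is about 3.5 mm down the drawer springs open by itself. Let go, the plate always springs back up
- place2 (a point): Centre of the top face of the plate at y = -37 mm, unpressed
- place3 (a point): Centre of the top face of the plate at y = +37 mm, unpressed
- place4 (a point): Centre of the top face of the plate at y = +111 mm, unpressed
- drawer (a joint): How far the drawer has slid out of the cabinet's far side, along the cabinet's own +x, in m: 0 shut and latched, 0.06 sprung fully open. It opens by itself within about a second of the catch being pressed, and stays open
- drawer_front (a point): Centre of the drawer's green front (300 mm wide, 76 mm high, a plain paper label in its middle), on the front face, 54 mm above the bench. It moves with the drawer
- carton_mid (a point): Centre of a small cardboard carton, 55 x 85 mm and 45 mm high, standing loose on the far part of the cabinet's top, beyond the plates as the robot sees them
- tall_carton_mid (a point): Centre of a cardboard carton, 90 x 60 mm and 75 mm high, standing loose on the bench to the left of the cabinet (its +y side)
- jar_mid (a point): Centre of a glass jar with a steel lid, 66 mm across and 85 mm high, standing loose on the bench to the right of the cabinet (its -y side)

How it is judged:
At the end, for the whole second after the job is handed in: The drawer stands open by more than 50 mm, and both cartons and the jar are within 20 mm of where they began (value of joint drawer above 0.05 m and distance of each of carton_mid, tall_carton_mid, jar_mid from where it was at the start of the episode below 0.02 m); the robot touches nothing.
It fails at once if a carton or the jar is lifted, knocked or pushed more than 20 mm from its place (distance of any of carton_mid, tall_carton_mid, jar_mid from where it was at the start of the episode above 0.02 m).
It fails at once if the fingers press on anything with more than 60 N (contact force between the fingers and anything else above 60 N).
It also fails if it takes over 43 s, if anything falls off the work surface, if the arm or the gripper's body presses on something with over 40 N, if the wrist force passes 120 N, or if a joint passes its speed limit or range.

## Working session

There is one attempt and no reset: what is moved stays moved. The work goes in short steps, each a Python script; the robot and the scene stay as the last script left them, time stands still between calls to the robot, and variables do not carry over. Pictures are saved under pics/ and viewed, and the job is handed in when it is done.

```bash
mkdir -p pics; ls; python3 - <<'E'
from station import arm
import cv2,numpy as np
o=arm.observe();print(o['time'],o['ft_force'],o['eef_pos'],o['tool_rot'],o['width'])
for n in ['scene','side']:
    c=arm.read_camera(n);cv2.imwrite(f'pics/{n}0.png',c['frame'])
    np.savez(f'{n}0.npz',**c)
    print(n,c['R'],c['t'],c['intrinsics'])
E
```

```text
pics
0.0 [-0.33505411  0.73457313  0.05721777] [ 0.2196698  -0.63762793  0.2302424 ] [[ 9.45457217e-01  3.25745501e-01 -7.21036010e-04]
 [ 3.25746288e-01 -9.45455435e-01  1.83758029e-03]
 [-8.31239021e-05 -1.97222835e-03 -9.99998052e-01]] 0.0852770767008941
scene [[ 0.20123261  0.97936973  0.01844917]
 [ 0.67957686 -0.12601964 -0.72269934]
 [-0.7054649   0.1579683  -0.69091626]] [-0.14947666 -0.34218851  1.40874716] [[472.95893655   0.         319.38639446]
 [  0.         472.95893655 228.13958818]
 [  0.           0.           1.        ]]
side [[ 0.99349588 -0.1133051  -0.0113092 ]
 [-0.07292884 -0.5568809  -0.82738446]
 [ 0.087449    0.82282782 -0.56152209]] [-0.60703708  0.17795005  0.93386685] [[517.03702647   0.         321.60499586]
 [  0.         517.03702647 241.18632874]
 [  0.           0.           1.        ]]
```

View pics/scene0.png

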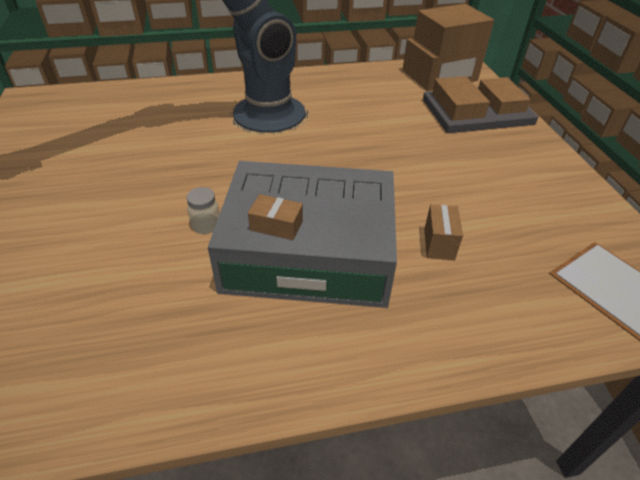

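View pics/side0.png

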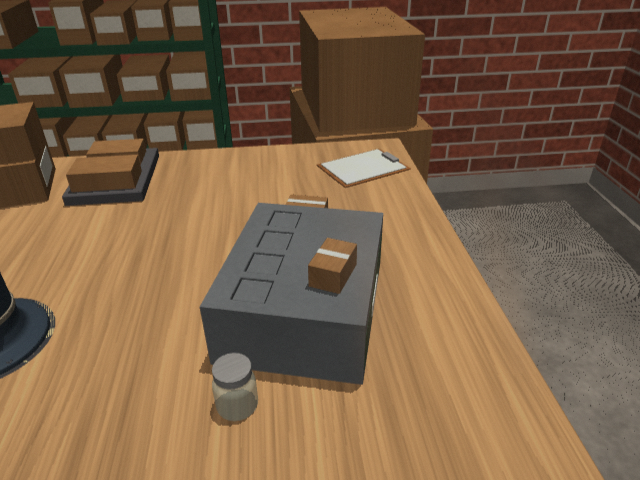

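The scene view shows the cabinet top with corners at about (237,165), (395,172), (395,263) and (215,250). The four plates lie along row 185, the small carton is at (275,215), the jar at (202,210) and the tall carton at (443,232). Next I fit the deck rectangle from the depth.

```bash
python3 - <<'E'
import cv2,numpy as np
for n in ['scene','side']:
    c=np.load(n+'0.npz');z=c['range_z'];K=c['intrinsics'];R=c['R'];t=c['t']
    v,u=np.mgrid[:480,:640]
    P=np.stack([(u-K[0,2])/K[0,0]*z,(v-K[1,2])/K[1,1]*z,z],-1)
    W=(P-t)@R
    ok=(z>0)&(W[...,0]>.3)&(W[...,0]<.95)&(abs(W[...,1])<.5)
    m=ok&(abs(W[...,2]-.13)<.008)
    nl,lab,st,ce=cv2.connectedComponentsWithStats(m.astype(np.uint8))
    k=1+np.argmax(st[1:,4]);p=W[lab==k]
    print(n,len(p),np.median(p[:,2]),cv2.minAreaRect(p[:,:2].astype(np.float32)*1000))
    for nm,lo,hi in [('bench',-.01,.01),('hi',.15,.19),('jar/tall',.06,.1)]:
        mm=ok&(W[...,2]>lo)&(W[...,2]<hi)
        nl,lab,st,ce=cv2.connectedComponentsWithStats(mm.astype(np.uint8))
        for i in range(1,nl):
            if st[i,4]>60: q=W[lab==i];print(nm,st[i,4],q.min(0).round(3),q.max(0).round(3))
    f=c['frame'][150:280,180:420] if n=='scene' else c['frame'][190:400,190:400]
    cv2.imwrite(f'pics/{n}crop.png',cv2.resize(f,None,fx=3 if n=='scene' else 2.8,fy=3 if n=='scene' else 2.8,interpolation=2))
E
```

```text
scene 14187 0.12987475731317655 ((579.5640258789062, 9.797821044921875), (330.7083435058594, 265.94329833984375), 73.38899993896484)
bench 107344 [ 0.3   -0.5   -0.006] [0.95 0.5  0.01]
hi 1514 [ 0.584 -0.109  0.15 ] [ 0.67  -0.01   0.178]
jar/tall 628 [ 0.428 -0.228  0.06 ] [ 0.486 -0.17   0.088]
jar/tall 1048 [0.559 0.248 0.06 ] [0.664 0.332 0.078]
jar/tall 2716 [ 0.65  -0.185  0.06 ] [0.753 0.131 0.1  ]
side 15156 0.12951825067723238 ((578.9653930664062, 10.969451904296875), (335.98114013671875, 260.8356628417969), 73.38770294189453)
bench 77090 [ 0.3   -0.384 -0.006] [0.95 0.5  0.01]
hi 1584 [ 0.581 -0.111  0.15 ] [ 0.667 -0.012  0.177]
jar/tall 423 [0.563 0.263 0.061] [0.659 0.33  0.078]
jar/tall 3168 [ 0.407 -0.186  0.06 ] [0.75  0.129 0.1  ]
jar/tall 1373 [ 0.426 -0.23   0.06 ] [ 0.485 -0.169  0.089]
```

View pics/scenecrop.png

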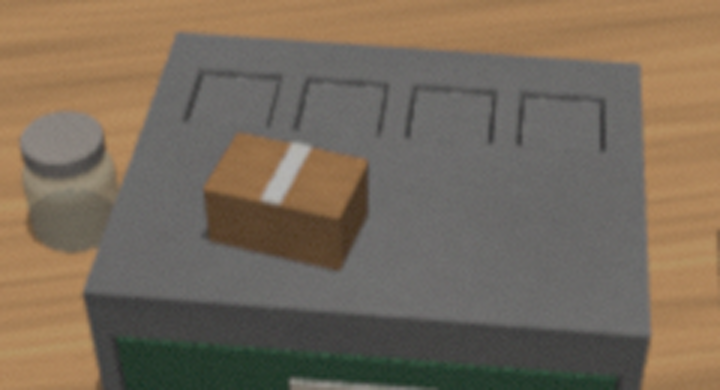

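View pics/sidecrop.png

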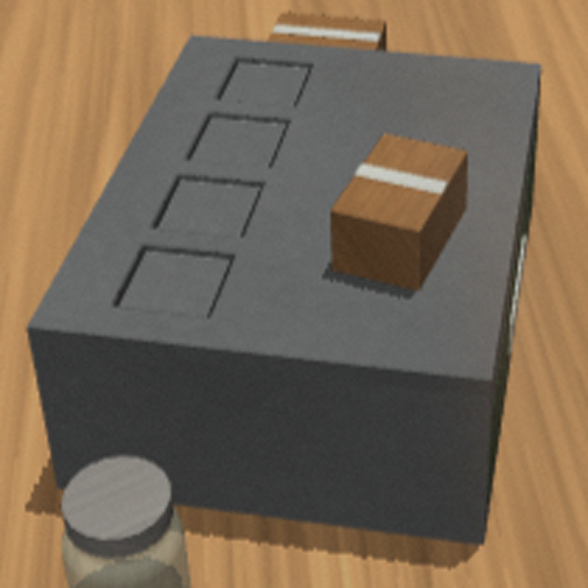

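The two cameras agree on the deck: centre about (0.579, 0.010), yaw -16.6°. I'll close the fingers, hover and probe each plate until about 8 N.

```bash
cat > h.py <<'E'
from station import arm
import numpy as np,cv2
a=np.deg2rad(-16.61);c,s=np.cos(a),np.sin(a)
C=np.array([.5793,.0104])
def pl(y,z,x=-.06): return np.array([C[0]+c*x-s*y,C[1]+s*x+c*y,z])
ORI=np.array([[c,s,0],[s,-c,0],[0,0,-1.]])
Y=[-.111,-.037,.037,.111]
E
python3 - <<'E'
from h import *
p=arm.observe()['eef_pos']
for y in Y: print(pl(y,.14), arm.inverse_kinematics(pl(y,.14),ORI))
arm.grab(20)
arm.movel([p[0],p[1],.30],feed=.3)
arm.goto(pl(-.111,.24),ORI)
o=arm.observe();print(o['time'],o['eef_pos'],o['width'],o['ft_force'])
c_=arm.read_camera('side');cv2.imwrite('pics/side1.png',c_['frame'])
c_=arm.read_camera('wrist');cv2.imwrite('pics/wrist1.png',c_['frame'])
E
```

```text
[ 0.49007366 -0.07881693  0.14      ] [ 0.35538027  0.31015025 -0.33596377  2.03088818  0.13784367  0.82164102
 -1.92054628]
[ 0.51122698 -0.00790475  0.14      ] [ 0.30414596  0.34772356 -0.45240793  1.99327974  0.2007989   0.84328007
 -2.11970081]
[0.5323803  0.06300743 0.14      ] [ 0.24469461  0.40357782 -0.55484808  1.93404159  0.27224703  0.87788365
 -2.31055004]
[0.55353361 0.13391961 0.14      ] [ 0.13323957  0.46051602 -0.58105849  1.85698811  0.31269949  0.91567293
 -2.45369378]
3.4667 [ 0.49013682 -0.07969851  0.23991635] 0.0002070617237865219 [-0.44369478 -0.68239771 -0.29685837]
```

View pics/side1.png

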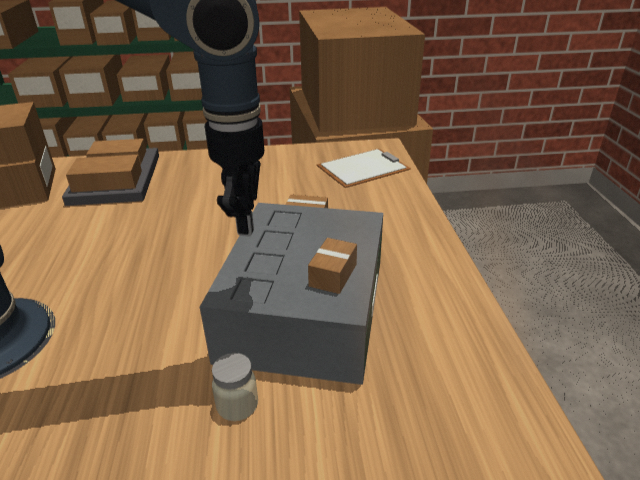

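View pics/wrist1.png

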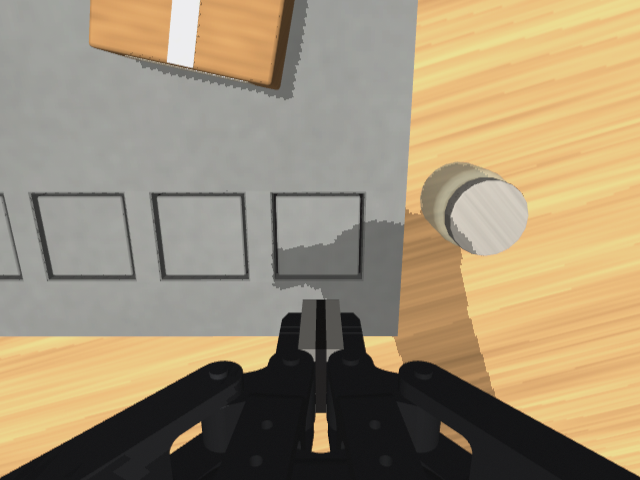

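The fingers hover at wrist column 320, centred on plate 1 (columns 272–363), with the jaws aligned to the row. The carton and jar are clear. Now I probe.

```bash
python3 - <<'E'
from h import *
y=Y[0]
arm.movel(pl(y,.15),feed=.15)
arm.wait(.2)
f0=arm.observe()['ft_force'][2]
for tgt,lim in [(.118,2.0)]:
    hit=arm.movel(pl(y,tgt),feed=.015,until_force=lim);o=arm.observe();print(hit,o['eef_pos'],o['ft_force'][2]-f0,o['time'])
z=o['eef_pos'][2]
hit=arm.movel(pl(y,z-.0055),feed=.01,until_force=8);o=arm.observe();print(hit,o['eef_pos'],o['ft_force'][2]-f0,o['time'])
E
```

```text
True [ 0.49003644 -0.07880881  0.12809871] 3.662171779030748 5.8917
True [ 0.49003709 -0.07878525  0.1281048 ] 3.6444780609211644 6.1167
```

Plate 1 did not give: it stayed at 0.1281 m under further load. I'll probe the others in one stage.

```bash
python3 - <<'E'
from h import *
arm.movel(pl(Y[0],.15),feed=.1)
for i in (1,2,3):
    y=Y[i]
    arm.movel(pl(y,.15),feed=.15)
    arm.movel(pl(y,.132),feed=.06)
    arm.wait(.2)
    f0=arm.observe()['ft_force'][2]
    hit=arm.movel(pl(y,.1215),feed=.012,until_force=9);o=arm.observe();print(i+1,hit,o['eef_pos'],o['ft_force'][2]-f0,o['time'])
    z=o['eef_pos'][2]
    if z<.1255: arm.wait(.3)
    arm.movel(pl(y,.15),feed=.1)
    if z<.1255: break
arm.movel(pl(y,.26),feed=.2)
arm.wait(.5)
for n in ['scene','side']: cv2.imwrite(f'pics/{n}2.png',arm.read_camera(n)['frame'])
print(arm.observe()['time'])
E
```

```text
2 True [ 0.51132943 -0.00788956  0.12809756] 4.308826027108076 8.275
3 True [0.53249087 0.06303877 0.12813594] 4.884408196837896 10.4333
4 True [0.55365313 0.13395902 0.12224176] 5.00950186556556 12.9417
14.975
```

View pics/scene2.png

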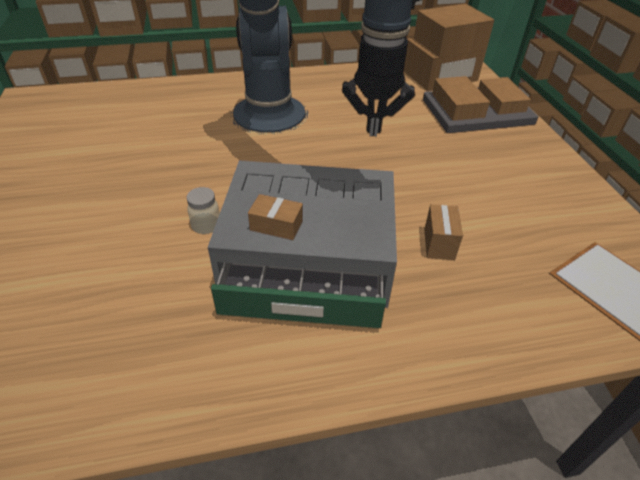

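Plate 4 went down about 6 mm and the drawer has sprung open: its green front is now at about rows 290–320 of the scene view. The cartons (275,215) and (443,232) and the jar (202,210) sit where they were. I'll measure the opening, then hand in.

```bash
python3 - <<'E'
from h import *
c0=np.load('scene0.npz')
c1=arm.read_camera('scene')
def X(d):
    z=d['range_z'];K=d['intrinsics'];v,u=np.mgrid[:480,:640]
    W=(np.stack([(u-K[0,2])/K[0,0]*z,(v-K[1,2])/K[1,1]*z,z],-1)-d['t'])@d['R']
    return W,z>0
for d in (c0,c1):
    W,ok=X(d);q=W[...,:2]-C;lx=q[...,0]*c+q[...,1]*s;ly=-q[...,0]*s+q[...,1]*c
    m=ok&(W[...,2]>.03)&(W[...,2]<.075)&(abs(ly)<.14)&(lx>.11)&(lx<.25)
    h=lx[m];print('front x',np.percentile(h,[50,90]).round(4), np.median(h[h>np.percentile(h,60)]))
    for nm,b in [('carton',(abs(W[...,2]-.172)<.012)&(abs(ly)<.16)&(lx>0)&(lx<.13)),('jar',(abs(W[...,2]-.08)<.012)&(ly<-.18)&(ly>-.3)),('tall',(abs(W[...,2]-.07)<.012)&(ly>.18)&(ly<.35))]:
        b=b&ok&(abs(lx)<.2);print(nm,b.sum(),W[b].mean(0).round(4))
o=arm.observe();print(o['ft_force'],o['eef_pos'],o['time'])
E
```

```text
front x [0.1314 0.1333] 0.1325405289579044
carton 1301 [ 0.6324 -0.0599  0.1731]
jar 520 [ 0.463  -0.199   0.0828]
tall 1074 [0.6184 0.2865 0.0732]
front x [0.1889 0.1919] 0.19115314162512384
carton 1305 [ 0.6325 -0.0599  0.1732]
jar 524 [ 0.4628 -0.1989  0.0828]
tall 1084 [0.6185 0.2865 0.073 ]
[-0.81596225 -0.08841126 -0.00629444] [0.55354761 0.13391301 0.25997481] 15.025
```

```bash
python3 -c "
from station import arm
arm.job_done()"
```

```text
the job is handed in; nothing more can be done
```

The drawer is open and the job is handed in. The catch was the plate at y = +111 mm (place4).

- **Probing:** I pressed each plate in turn with closed fingers. Plates 1–3 stayed rigid at 0.128 m. Plate 4 went down about 6 mm at about 5 N, after which the drawer sprang open, and I drew back to z = 0.26 m.
- **Forces:** Readings right after each press were 5 N or less. The stop on each press was set at 8–9 N or less, so peaks may have been slightly higher.
- **Drawer:** By camera depth, its front moved out about 58 mm; the job needs more than 50 mm.
- **Cartons and jar:** All three are within about 0.2 mm of where they started.
- **Robot and time:** The arm was clear of everything at about 15 s, and no check failed or disagreed.

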